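Clamp the glued puppet head: three clicks and hold

ROBOT

A 7-joint arm with a two-finger parallel gripper is mounted at the origin on the work surface. World frame = base frame: x ahead of the robot, y to its left, z up, the work surface at z = 0. Lengths are in m, angles in rad, forces in N, time in s.
With the tool pointing down it reaches from about 0.4 to 0.875 m from the base axis. Payload 19.3 kg.
Tool frame: the origin (TCP) lies on the front face of the gripper's body, between the roots of the fingers; the fingertips stand 73 mm ahead of it and the grasp point (between the pads) lies 54 mm ahead of it; z points along the fingers, y is the line along which they close (so a half turn about z gives the same grasp; the last joint's range is limited). The gripper opens to 85 mm and grips with 20 to 120 N. Pads are 22 mm wide; open, the fingers measure 114 mm over their backs; the gripper's body (76 mm by 85 mm) begins 54 mm behind the grasp point. The pads swing forward as they close: fully open they stand 13 mm farther back than shut.
Start: joints at [-0.07, 0.521, -0.036, 1.599, 0.021, 1.021, -0.113], TCP at [0.625, -0, 0.304] pointing down, gripper open.
Joint ranges: [-2.91, 2.91], [-0.3, 2.13], [-1.5, 1.42], [0.17, 2.43], [-1.26, 4.41], [0.16, 1.93], [-2.52, 2.52]. Speed limits (rad/s): [1.89, 1.89, 2.39, 2.39, 3.01, 3.01, 3.01].

INTERFACE

Orientations are given as a rotation vector (axis times angle).
In Python, from plant import read_state, read_camera, camera_info, hand_in gives the robot as it stands. The module is installed in compiled form; this text tells all that it offers.
- The arm moves only by the tool drive_tool, never from a script. Its arguments are lists of equal length, an entry for each row: "delta_pos": the shift along the tool's x, y, z scaled (see below), a list of three; "delta_rot": the turn, a rotation vector about the tool's x, y, z scaled (see below), a list of three; "hand": the opening, from 0 (shut) to 1 (fully open). In form: {"delta_pos": [[tx, ty, tz], ...], "delta_rot": [[rx, ry, rz], ...], "hand": [hand, ...]}. A call has 1 to 8 rows; each row is the pose to reach, as a shift and turn from the pose commanded when the call began, along the tool's axes at that moment; what a row does not reach only later rows make up. The controller multiplies each number of a shift by 0.25 m and each number of a turn by pi/2 rad. A row lasts 1/12 s, in which the tool goes at most 41.7 mm and 7.16 degrees, less where a joint would pass 70% of its speed; a pose out of reach is approached as far as the arm can. A call with a number of a shift or a turn outside -1 to 1 is refused whole. A call with a gripper value outside its range is refused whole. The fingers move at their own pace and stop on an object; the grip force is fixed at half the most. Time passes only in rows, so rows that repeat a pose let the fingers close. It gives the time, the measured TCP pose, the force, the opening and the grip force at its end, in the units of the state.
- read_state(): the state, without advancing time (a new reading comes with each control period).
- read_camera(name): name is "scene" or "side" or "wrist"; returns the picture (480x640x3 uint8, red, green, blue); there is no depth.
- camera_info(name): a dict with "fx", "fy", "cx", "cy" (pixels), "R" (3x3) and "t" (3): a world point X has camera coordinates R X + t. Camera axes: x right, y down, z forward; pixel columns grow to the right and rows downward; lengths in m; the calibration is good to about 2 mm. The wrist camera is an equidistant fisheye: a pixel r from the principal point sees the ray r / f radians off the axis. A picture is of the moment at which its call begins: read the wrist's pose just before it. camera_info takes no time and is no camera call; for the wrist camera it gives the pose at the moment of the call.
- hand_in(): hands the job in; it is judged then, once.
The state is a dict: "t": time; "qpos": joint angles; "joint_vel": joint speeds; "joint_efforts": joint torques, N m; "tcp_pos": TCP position; "orientation": TCP orientation; "ft_force": force on the tool from outside, world axes, zero at the start; "ft_torque": the same for the moment, N m; "opening": finger opening in m; "grasp_force": force on a finger pad.
Only numpy, scipy, OpenCV 4.12 (cv2) and the standard library are available. Lean on these libraries where they do the work, as an engineer would, in place of code of your own. Each camera call takes 0.05 s, during which the arm holds its last target. There are 200 camera calls.

TASK

A freshly glued wooden puppet head sits in the little green glue press. First, with the long press lever still at rest, swing the short tension lever to the long mark in the middle of its scale, so that it points straight out from the press, and leave it there. Then pull the long press lever round by its upright wooden handle until it has clicked exactly three times (never a fourth), and hold it there in the third notch: it springs back if let go, so the program finishes while the gripper is still holding it; leave the jar, the brush and the brass helmet where they are.

Things in the scene. Friction and masses are not known exactly. Their poses are not given: they have to be found in the camera images.
- lever_grip (a point): Middle of the upright round wooden handle of the long press lever: 18 mm diameter, about 68 mm tall (59 to 127 mm above the table), this point 95 mm above the table. It swings level, on a circle of radius 130 mm about point lever_pivot. The flat steel arm runs below it with its top 57 mm above the table. The handle turns with the lever: a tight grip that does not turn along rubs and masks the clicks
- lever_pivot (a point): On the vertical hinge axis of the press lever, 95 mm above the table. The point has the press's own axes: x from the hinge towards the jaws and the puppet head (away from the robot), y towards the tension lever, z up. The press is bolted down and does not move; its bed is 15 mm high; its jaws and the head reach about 126 mm above the table, 85 to 200 mm from the hinge along x
- press_lever (a joint): Angle of the press lever, rad: 0 = at rest on its stop, growing anticlockwise seen from above, to 1.2; at 0 the handle lies from the hinge 0.45 rad clockwise of the press's -x axis. A spring (0.85 to 1.2 N m) always drives it back to 0. It moves smoothly at first, then clicks every 0.15 rad; the first click comes somewhere from 0.25 to 0.50 rad, differing each time
- click_nose (a point): Point under the lever's arm, 90 mm from the hinge, 35 mm above the table, where its sprung brass nose rides over a row of six upright pins on the toothed quadrant. Each pin passed is a click: the push needed at the handle rises from 7 or 8 N to about 10 N, then falls to about 4 N as the nose slips over and seats in the notch, where it rises again
- third_notch (a point): Point on the toothed quadrant half-way between its third and fourth pins (8 mm diameter, 13.5 mm apart), 90 mm from the hinge, 35 mm above the table: after three clicks the nose is here. The point's y axis runs along the row of pins, against the way the nose travels when the lever is pulled. The quadrant stays fixed during the job
- tension_grip (a point): Middle of the upright round steel pin at the end of the short tension lever: 14 mm diameter, 56 mm tall (38 to 94 mm above the table), this point 72 mm above the table. It swings level, on a circle of radius 62 mm about point tension_pivot; the flat arm below it has its top 38 mm above the table
- tension_pivot (a point): On the vertical hinge axis of the tension lever, 72 mm above the table, axes as the press's own (x towards the jaws, y straight out from the press past the scale)
- tension_lever (a joint): Angle of the tension lever, rad: 0 = swung 0.7 rad towards the robot's side (-x of the press) from straight out, growing clockwise seen from above to 1.4; 0.7 = straight out from the press along its +y, at the long middle mark of the engraved scale (two short marks stand on each side). Friction (about 2 N at the pin) keeps it where it is left
- jar_mid (a point): Bystander: middle of a glue jar with white cap, 60 mm diameter, 85 mm tall, standing to the -y side of the press
- brush_mid (a point): Bystander: middle of a brush 180 mm long, lying on the table to the -y side of the press
- helmet_mid (a point): Bystander: middle of a small brass puppet helmet, 68 mm diameter, 62 mm tall, standing to the +y side of the press, beyond the tension lever, on the robot's side

How it is judged:
By the outcome, as a careful person would: the job done as asked, in the order asked, and still so for the second after the job is handed in, while the arm keeps its last pose, push and grip.
It also fails if it takes over 72 s, if anything falls off the work surface, if the arm or the gripper's body presses on something with over 40 N, if the wrist force passes 120 N, or if a joint passes its speed limit or range.

## Working session

There is one attempt and no reset: what is moved stays moved. The work goes in short steps, Python scripts to look and compute and a tool call to move; the robot and the scene stay as the last step left them, time stands still between calls to the robot, and variables do not carry over. Pictures are saved under pics/ and viewed, at most 10 in all, crops included, and the job is handed in when it is done.

Besides the shell and the picture viewer there is one more tool, called after ">>>" as name(argument=value, ...), one argument or row to a line, values as JSON. drive_tool: Moves the arm, as the interface text tells. Its arguments: {"type":"object","properties":{"delta_pos":{"type":"array","items":{"type":"array","items":{"type":"number"}}},"delta_rot":{"type":"array","items":{"type":"array","items":{"type":"number"}}},"hand":{"type":"array","items":{"type":"number"}}},"required":["delta_pos","delta_rot","hand"]}

```bash
mkdir -p pics
python3 - <<'E'
from plant import *
import cv2,numpy as np
s=read_state();print({k:np.round(v,3) for k,v in s.items()})
a=[read_camera(n) for n in("scene","side")]
for n,i in zip(("scene","side"),a):
    cv2.imwrite(f"pics/{n}0.png",i[:,:,::-1]);print(n,camera_info(n))
E
```

```text
{'t': np.float64(0.0), 'qpos': array([-0.07 ,  0.522, -0.036,  1.6  ,  0.021,  1.021, -0.113]), 'joint_vel': array([ 0.   , -0.001,  0.001, -0.   , -0.   , -0.002, -0.001]), 'joint_efforts': array([-4.0000e-03, -9.2711e+01,  1.9780e+00, -3.6993e+01,  1.8000e-02,
        8.0000e-03, -0.0000e+00]), 'tcp_pos': array([ 0.625, -0.   ,  0.303]), 'orientation': array([-2.221e+00, -2.221e+00,  1.000e-03]), 'ft_force': array([-0.422,  0.127, -0.213]), 'ft_torque': array([ 0.008,  0.012, -0.06 ]), 'grasp_force': np.float64(0.0), 'opening': np.float64(0.085)}
scene {'fx': 437.0470100235782, 'fy': 437.0470100235782, 'cx': 319.8037089846972, 'cy': 237.75816916644973, 'R': array([[-0.60786171,  0.79398973, -0.00919028],
       [ 0.4346129 ,  0.32299945, -0.84070386],
       [-0.66454177, -0.5150259 , -0.54141717]]), 't': array([ 0.40022547, -0.17142157,  1.19188499])}
side {'fx': 487.7936394623142, 'fy': 487.7936394623142, 'cx': 315.0802843378217, 'cy': 228.95698303585002, 'R': array([[-0.94388946, -0.32998099,  0.01361018],
       [-0.17127261,  0.4538467 , -0.8744649 ],
       [ 0.28237986, -0.82772925, -0.48489783]]), 't': array([0.54468488, 0.20467579, 0.66959915])}
```

View pics/scene0.png

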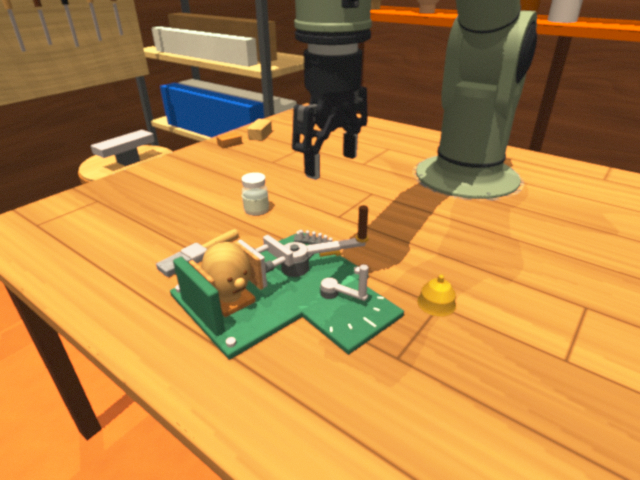

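View pics/side0.png

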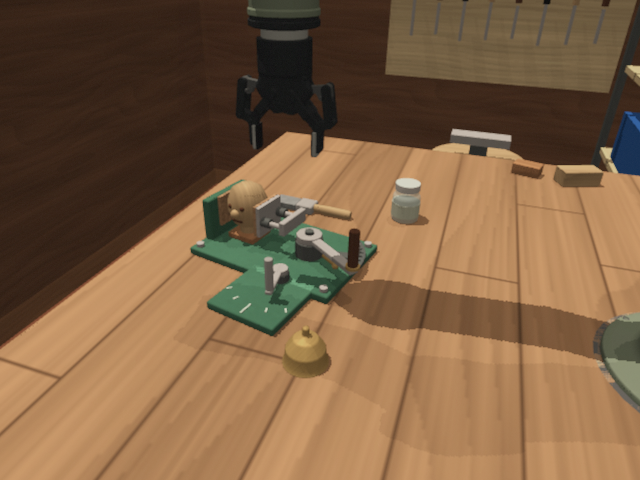

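The scene view shows the handle at (363,207)-(362,238), the tension pin at (364,268)-(362,297), the hinge at about (295,250) and the tension hub at about (329,285). The side view shows the handle at (354,232)-(353,265), the pin at (268,261)-(268,291), the hinge at (309,235) and the hub at (281,271).

```bash
cat > h.py <<'E'
from plant import *
import cv2,numpy as np
from scipy.spatial.transform import Rotation as Ro
def ray(ci,p,fish=False):
    x=np.array([(p[0]-ci['cx'])/ci['fx'],(p[1]-ci['cy'])/ci['fy']])
    if fish:
        r=np.linalg.norm(x);d=np.array([*(x/r*np.sin(r)),np.cos(r)])
    else: d=np.array([*x,1])
    R=np.array(ci['R']);return -R.T@ci['t'],R.T@d/np.linalg.norm(d)
def plane(r,z): return r[0]+r[1]*(z-r[0][2])/r[1][2]
def tri(*rs):
    A=sum(np.eye(3)-np.outer(d,d) for c,d in rs);b=sum((np.eye(3)-np.outer(d,d))@c for c,d in rs)
    return np.linalg.solve(A,b)
E
python3 - <<'E'
from h import *
a,b=camera_info('scene'),camera_info('side')
for n,p,q,z in [('htop',(363,207),(354,231),.127),('hbot',(362,238),(353,266),.059),('ptop',(364,267),(268,259),.094),('pbot',(362,298),(268,291),.038),('hinge',(294,246),(309,233),.075),('tpiv',(329,285),(281,270),.04)]:
    r,s=ray(a,p),ray(b,q);print(n,tri(r,s).round(3),plane(r,z).round(3),plane(s,z).round(3))
ci=camera_info('wrist');print(ci)
cv2.imwrite('pics/w0.png',read_camera('wrist')[:,:,::-1])
E
```

```text
htop [ 0.517 -0.009  0.125] [ 0.519 -0.008  0.127] [ 0.516 -0.004  0.127]
hbot [ 0.516 -0.009  0.059] [ 0.516 -0.009  0.059] [ 0.516 -0.01   0.059]
ptop [0.631 0.068 0.093] [0.631 0.068 0.094] [0.63  0.069 0.094]
pbot [0.633 0.068 0.032] [0.639 0.072 0.038] [0.63  0.075 0.038]
hinge [ 0.619 -0.087  0.062] [ 0.631 -0.078  0.075] [ 0.611 -0.06   0.075]
tpiv [0.638 0.004 0.031] [0.647 0.011 0.04 ] [0.632 0.016 0.04 ]
{'fx': 371.64829954431775, 'fy': 371.64829954431775, 'cx': 319.0873243476979, 'cy': 238.1860264593656, 'R': array([[ 9.99999726e-01, -1.47910511e-04, -7.24937447e-04],
       [ 6.39464943e-05, -9.58868794e-01,  2.83849663e-01],
       [-7.37104245e-04, -2.83849632e-01, -9.58868522e-01]]), 't': array([-0.62537117, -0.03632229,  0.37966136])}
```

View pics/w0.png

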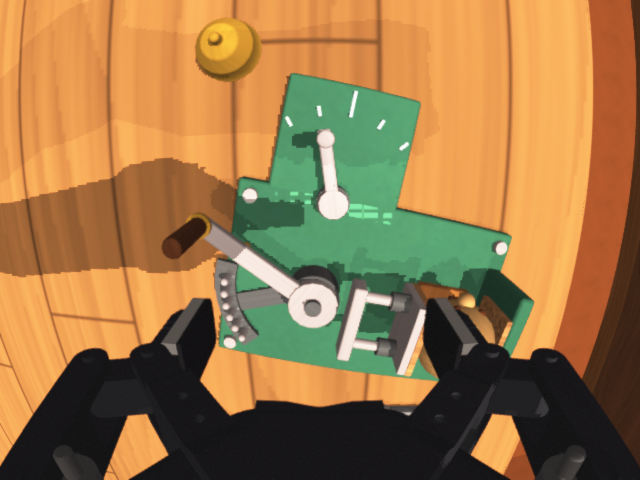

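The wrist view shows the pin top at (326,138), the hub at (333,204), the hinge cap at (313,306), the handle top at (173,247), bed screws at (249,195), (501,247) and (229,343), the long mark from (355,92) to (351,116), and quadrant pins from (223,284) to (242,339).

Run:
```python
from h import *
ci=camera_info('wrist')
P=lambda p,z:plane(ray(ci,p,True),z)
pts=dict(ptop=((326,138),.094),tpiv=((333,204),.045),hinge=((313,306),.07),htop=((173,247),.127),hbot=((203,222),.057),s1=((249,195),.018),s2=((501,247),.018),s3=((229,343),.018),m1=((355,92),.015),m2=((351,116),.015),p1=((222,284),.042),p6=((242,339),.042))
W={k:P(*v) for k,v in pts.items()}
for k,v in W.items(): print(k,v.round(4))
an=lambda a,b:np.arctan2(*(W[b]-W[a])[1::-1])
y=an('s1','s2');print('yaw',y,an('s3','s1')-np.pi/2,an('m2','m1')-np.pi/2,an('tpiv','m1')-np.pi/2)
print('hinge r',np.linalg.norm((W['htop']-W['hinge'])[:2]),'ang0 yaw',an('hinge','htop')-np.pi+.45)
d=W['ptop']-W['tpiv'];print('t r',np.linalg.norm(d[:2]),'joint',.7-(np.arctan2(d[1],d[0])-y-np.pi/2))
```

```text
ptop [0.6307 0.0678 0.094 ]
tpiv [0.638  0.0076 0.045 ]
hinge [ 0.6199 -0.0817  0.07  ]
htop [ 0.5179 -0.007   0.127 ]
hbot [ 0.5201 -0.0057  0.057 ]
s1 [0.5567 0.0117 0.018 ]
s2 [ 0.8247 -0.0426  0.018 ]
s3 [ 0.522  -0.1581  0.018 ]
m1 [0.6596 0.1113 0.015 ]
m2 [0.6558 0.0878 0.015 ]
p1 [ 0.5288 -0.073   0.042 ]
p6 [ 0.5439 -0.1367  0.042 ]
yaw -0.19974668306803176 -0.20165855775100927 -0.15749465979052024 -0.20486287938957037
hinge r 0.12643166003045717 ang0 yaw -0.1814506381201328
t r 0.06059351478105289 joint 0.378489830930129
```

>>> drive_tool(
  delta_pos=[
    [0.272,0.024,0.3],
    [0.272,0.024,0.3],
    [0.272,0.024,0.4],
    [0.272,0.024,0.4],
    [0.272,0.024,0.5],
    [0.272,0.024,0.6],
    [0.272,0.024,0.684],
    [0.272,0.024,0.684],
  ],
  delta_rot=[
    [0,0,0],
    [0,0,0],
    [0,0,0],
    [0,0,0],
    [0,0,0],
    [0,0,0],
    [0,0,0],
    [0,0,0],
  ],
  hand=[1,1,1,1,1,1,1,1],
)

```text
t: 0.82
tcp_pos: [0.6295, 0.0672, 0.1298]
orientation: [-2.22, -2.219, 0.007]
ft_force: [-0.5, 0.2, -0.3]
opening: 0.0854
grasp_force: 0.0
```

>>> drive_tool(
  delta_pos=[
    [0,0,0],
    [0,0,0],
    [0,0,0],
    [0,0,0],
    [0,0,0],
    [0,0,0],
    [0,0,0],
    [0,0,0],
  ],
  delta_rot=[
    [0,0,0],
    [0,0,0],
    [0,0,0],
    [0,0,0],
    [0,0,0],
    [0,0,0],
    [0,0,0],
    [0,0,0],
  ],
  hand=[0,0,0,0,0,0,0,0],
)

```text
t: 1.48
tcp_pos: [0.6312, 0.0681, 0.1337]
orientation: [2.221, 2.221, 0.001]
ft_force: [-1.8, 0.5, 7.3]
opening: 0.0125
grasp_force: 58.4
```

>>> drive_tool(
  delta_pos=[
    [0.001,0.015,0],
    [0.003,0.03,0],
    [0.003,0.045,0],
    [0.002,0.06,0],
    [0.001,0.076,0],
    [0.001,0.076,0],
    [0.001,0.076,0],
    [0.001,0.076,0],
  ],
  delta_rot=[
    [0,0,0.04],
    [0,0,0.08],
    [0,0,0.12],
    [0,0,0.16],
    [0,0,0.204],
    [0,0,0.204],
    [0,0,0.204],
    [0,0,0.204],
  ],
  hand=[0,0,0,0,0,0,0,0],
)

```text
t: 2.15
tcp_pos: [0.6507, 0.0671, 0.1337]
orientation: [2.547, 1.836, 0.001]
ft_force: [2.8, -6.0, 5.6]
opening: 0.0128
grasp_force: 58.5
```

Run:
```python
from h import *
s=read_state();print(s['tcp_pos'],s['orientation'],s['ft_force'],s['ft_torque'])
for n in('wrist',):cv2.imwrite(f'pics/{n}1.png',read_camera(n)[:,:,::-1])
```

```text
[0.65070463 0.06708382 0.13368251] [2.54659934e+00 1.83631755e+00 1.11727837e-03] [ 2.82255373 -5.98648344  5.62722586] [-1.14469933 -0.33877233  0.01435216]
```

View pics/wrist1.png

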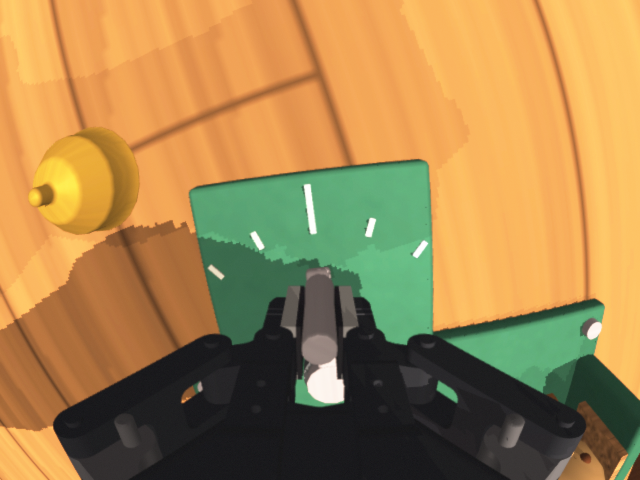

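The view shows the pin gripped, its foot at (318,272), the hub at (325,382) and the long mark from (308,185) to (312,233). They are nearly aligned, so I'll release and check from above.

>>> drive_tool(
  delta_pos=[
    [0,0,0],
    [0,0,0],
    [0,0,0],
    [0,0,0],
    [0,0,-0.15],
    [0,0,-0.3],
    [-0.1,0,-0.45],
    [-0.2,0,-0.6],
  ],
  delta_rot=[
    [0,0,0],
    [0,0,0],
    [0,0,0],
    [0,0,0],
    [0,0,0],
    [0,0,0],
    [0,0,0],
    [0,0,0],
  ],
  hand=[1,1,1,1,1,1,1,1],
)

```text
t: 2.87
tcp_pos: [0.6351, 0.0252, 0.2787]
orientation: [-2.545, -1.841, -0.0]
ft_force: [-0.2, -1.6, -0.0]
opening: 0.0855
grasp_force: 0.0
```

>>> drive_tool(
  delta_pos=[
    [0,0,0],
    [0,0,0],
  ],
  delta_rot=[
    [0,0,0],
    [0,0,0],
  ],
  hand=[1,1],
)

```text
t: 3.03
tcp_pos: [0.6359, 0.0231, 0.2794]
orientation: [2.548, 1.835, 0.005]
ft_force: [0.1, 1.1, -1.4]
opening: 0.0854
grasp_force: 0.0
```

Run:
```python
from h import *
s=read_state();print(s['tcp_pos'],s['orientation'])
print(camera_info('wrist'))
i=read_camera('wrist')[:,:,::-1];cv2.imwrite('pics/w2.png',i);np.save('ci2.npy',camera_info('wrist'),allow_pickle=True)
```

```text
[0.63589073 0.02312138 0.27942188] [2.54762768 1.83485067 0.00478019]
{'fx': 371.64829954431775, 'fy': 371.64829954431775, 'cx': 319.0873243476979, 'cy': 238.1860264593656, 'R': array([[ 0.94839834, -0.3170586 ,  0.00379938],
       [-0.30517044, -0.90945363,  0.28242715],
       [-0.0860906 , -0.2690129 , -0.95928122]]), 't': array([-0.5973118 ,  0.18624374,  0.4173152 ])}
```

View pics/w2.png

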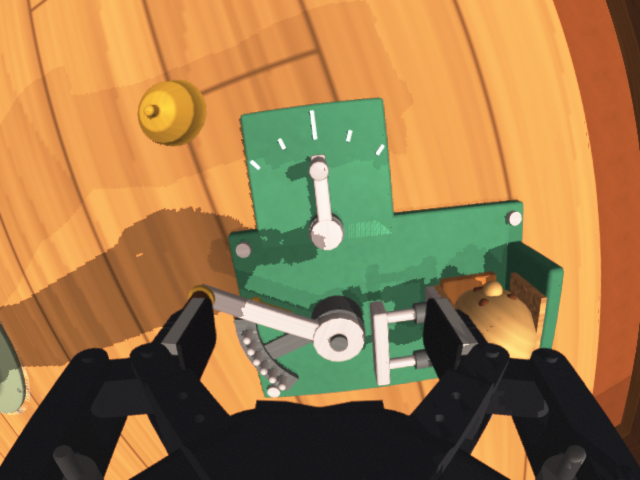

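The view shows the pin top at (318,171), the hub at (327,232), the mark from (313,111) to (314,138), the screws at (243,250) and (515,218), and the hinge at (339,337).

Run:
```python
from h import *
ci=np.load('ci2.npy',allow_pickle=True).item()
P=lambda p,z:plane(ray(ci,p,True),z)[:2]
a=lambda u,v:np.arctan2(*(v-u)[::-1])-np.pi/2
hub=P((327,232),.045)
pin=P((318,171),.094);foot=P((317,159),.036);m1=P((313,111),.015);m2=P((314.5,138),.015)
print('hub',hub,'pin',pin,'mark',m1,m2,'foot',foot,'hinge',P((339,337),.07))
print('lever',a(hub,pin),np.linalg.norm(pin-hub),'hub-mark',a(hub,m1),a(hub,m2),'yaw',a(P((243,250),.018),P((515,218),.018))+np.pi/2)
```

```text
hub [0.63908913 0.01157069] pin [0.64993464 0.06794744] mark [0.66001576 0.11258497] [0.65359859 0.08918374] foot [0.65030835 0.07202349] hinge [ 0.62145526 -0.07502994]
lever -0.1900538735062942 0.0574104878578963 hub-mark -0.20427548563943665 -0.18481283604984178 yaw -0.20002575701370917
```

>>> drive_tool(
  delta_pos=[
    [-0.1,-0.1,0],
    [-0.2,-0.2,0],
    [-0.264,-0.33,0],
    [-0.264,-0.41,0],
    [-0.264,-0.41,0],
    [-0.264,-0.41,0.1],
    [-0.264,-0.41,0.1],
    [-0.264,-0.41,0.1],
  ],
  delta_rot=[
    [0,0,0.06],
    [0,0,0.12],
    [0,0,0.18],
    [0,0,0.21],
    [0,0,0.21],
    [0,0,0.21],
    [0,0,0.21],
    [0,0,0.21],
  ],
  hand=[1,1,1,1,1,1,1,1],
)

```text
t: 3.75
tcp_pos: [0.517, -0.0054, 0.251]
orientation: [-2.813, -1.397, 0.005]
ft_force: [-0.1, 1.2, 0.3]
opening: 0.0852
grasp_force: 0.0
```

Run:
```python
from h import *
s=read_state();print(s['tcp_pos'],s['orientation'],s['qpos'])
ci=camera_info('wrist');i=read_camera('wrist')[:,:,::-1];cv2.imwrite('pics/w3.png',i);np.save('ci3.npy',ci,allow_pickle=True)
w0=cv2.imread('pics/w0.png')[250:350,190:290]
w0=cv2.resize(w0,(600,600),interpolation=cv2.INTER_CUBIC)
cv2.imwrite('pics/crop.png',w0)
```

```text
[ 0.51704007 -0.00535143  0.2509764 ] [-2.81262836 -1.39686373  0.00490982] [-0.2068805   0.42569864  0.13475789  1.93916677 -0.07850744  0.78503512
 -0.67713142]
```

View pics/w3.png

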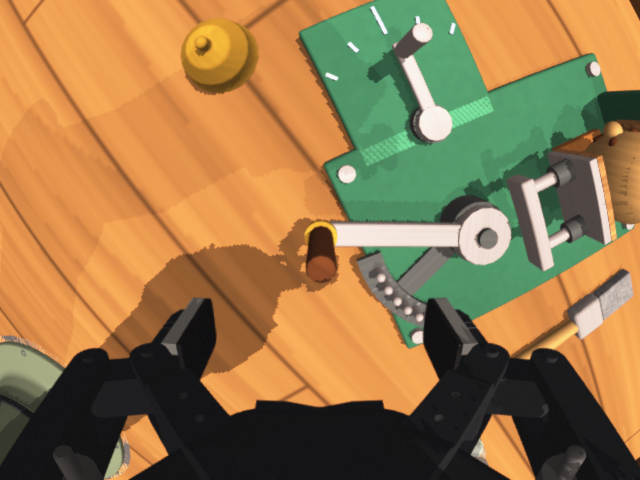

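View pics/crop.png

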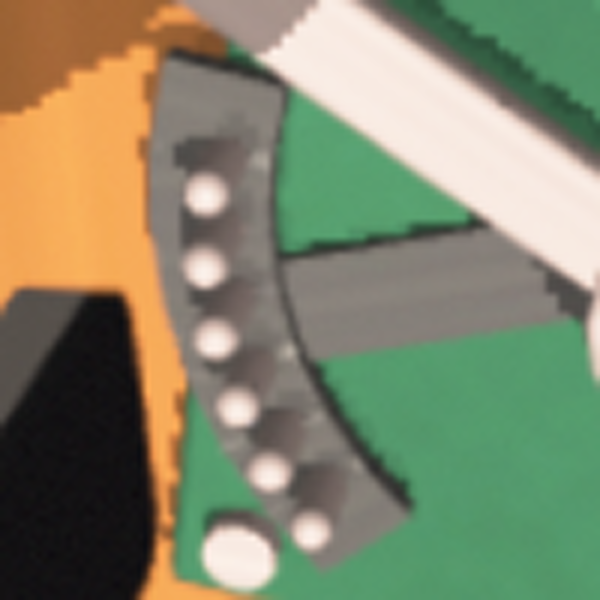

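The crop shows six quadrant pins at crop pixels (205,194), (204,268), (214,340), (237,408), (269,472) and (310,531). The wrist view shows the handle top at (321,268) and the hinge at (485,237).

Run:
```python
from h import *
ci={'fx':371.648,'fy':371.648,'cx':319.087,'cy':238.186,'R':np.array([[ 9.99999726e-01,-1.47910511e-04,-7.24937447e-04],[6.39464943e-05,-9.58868794e-01,2.83849663e-01],[-7.37104245e-04,-2.83849632e-01,-9.58868522e-01]]),'t':np.array([-0.62537117,-0.03632229,0.37966136])}
px=[(205,194),(204,268),(214,340),(237,408),(269,472),(310,531)]
from scipy.optimize import least_squares
for z in(.035,.04,.045):
    X=np.array([plane(ray(ci,(190+(a-3)/6,250+(b-3)/6),True),z)[:2] for a,b in px])
    f=least_squares(lambda c:np.hypot(*(X-c).T)-.09,[.62,-.084]).x
    for c in(f,np.array([.6205,-.084])):
        th=np.arctan2(*(X-c).T[::-1])%(2*np.pi)-(np.pi-.65)
        print(z,np.linalg.norm(np.diff(X,axis=0),axis=1).mean().round(4),c.round(4),th.round(3),np.hypot(*(X-c).T).round(4))
c3=np.load('ci3.npy',allow_pickle=True).item()
P=lambda p,z:plane(ray(c3,p,True),z)
print('handle',P((321,268),.127),P((321,237),.058),'hinge',P((485,236),.07))
```

```text
0.035 0.0138 [ 0.617 -0.091] [0.456 0.611 0.765 0.917 1.07  1.223] [0.0901 0.09   0.0901 0.0899 0.0899 0.0901]
0.035 0.0138 [ 0.6205 -0.084 ] [0.537 0.687 0.834 0.979 1.122 1.264] [0.0924 0.0934 0.0945 0.0952 0.0961 0.0969]
0.04 0.0136 [ 0.6185 -0.0883] [0.462 0.614 0.766 0.916 1.066 1.217] [0.09   0.09   0.0901 0.0899 0.0899 0.0901]
0.04 0.0136 [ 0.6205 -0.084 ] [0.512 0.662 0.81  0.955 1.1   1.244] [0.0913 0.0919 0.0927 0.093  0.0936 0.0941]
0.045 0.0134 [ 0.62   -0.0856] [0.467 0.618 0.767 0.915 1.063 1.211] [0.0899 0.09   0.0902 0.09   0.09   0.09  ]
0.045 0.0134 [ 0.6205 -0.084 ] [0.486 0.636 0.785 0.931 1.077 1.223] [0.0902 0.0904 0.0909 0.0909 0.0911 0.0913]
handle [ 0.51657976 -0.00756478  0.127     ] [ 0.51539605 -0.0094676   0.058     ] hinge [ 0.61669299 -0.08073551  0.07      ]
```

>>> drive_tool(
  delta_pos=[
    [-0.009,0.005,0.15],
    [-0.009,0.005,0.3],
    [-0.009,0.005,0.41],
    [-0.009,0.005,0.41],
    [-0.009,0.005,0.41],
  ],
  delta_rot=[
    [0,0,0],
    [0,0,0],
    [0,0,0],
    [0,0,0],
    [0,0,0],
  ],
  hand=[1,1,1,1,1],
)

```text
t: 4.22
tcp_pos: [0.517, -0.0086, 0.1497]
orientation: [-2.814, -1.395, 0.003]
ft_force: [0.4, 0.4, 0.4]
opening: 0.0855
grasp_force: 0.0
```

>>> drive_tool(
  delta_pos=[
    [0,0,0],
    [0,0,0],
    [0,0,0],
    [0,0,0],
    [0,0,0],
    [0,0,0],
    [0,0,0],
    [0,0,0],
  ],
  delta_rot=[
    [0,0,0],
    [0,0,0],
    [0,0,0],
    [0,0,0],
    [0,0,0],
    [0,0,0],
    [0,0,0],
    [0,0,0],
  ],
  hand=[0,0,0,0,0,0,0,0],
)

```text
t: 4.88
tcp_pos: [0.5162, -0.0077, 0.1504]
orientation: [-2.813, -1.396, 0.001]
ft_force: [-11.0, 6.7, 20.1]
opening: 0.0165
grasp_force: 58.0
```

>>> drive_tool(
  delta_pos=[
    [-0.026,-0.003,-0.006],
    [-0.052,-0.001,-0.006],
    [-0.078,0.002,-0.006],
    [-0.103,0.006,-0.006],
    [-0.129,0.012,-0.006],
    [-0.154,0.019,-0.006],
    [-0.154,0.019,-0.006],
    [-0.154,0.019,-0.006],
  ],
  delta_rot=[
    [0,0,-0.032],
    [0,0,-0.064],
    [0,0,-0.096],
    [0,0,-0.127],
    [0,0,-0.159],
    [0,0,-0.191],
    [0,0,-0.191],
    [0,0,-0.191],
  ],
  hand=[0,0,0,0,0,0,0,0],
)

```text
t: 5.55
tcp_pos: [0.497, -0.0415, 0.1507]
orientation: [-2.573, -1.799, 0.001]
ft_force: [2.5, 6.5, -16.3]
opening: 0.0164
grasp_force: 63.5
```

```bash
cat >> h.py <<'E'
def st():
    s=read_state();v=s['tcp_pos'][:2]-np.array([.62,-.086]);ph=np.arctan2(v[1],v[0])%(2*np.pi);f=s['ft_force']
    yv=Ro.from_rotvec(s['orientation']).as_matrix()[:,1];u=np.array([np.cos(ph),np.sin(ph)]);t=np.array([-u[1],u[0]])
    print('t',s['t'].round(2),'theta',round(ph-2.4916,3),'tooltheta',round((np.arctan2(-yv[1],-yv[0])%(2*np.pi))-2.4916,3),'r',np.hypot(*v).round(4),'z',s['tcp_pos'][2].round(4),'Ft',(f[:2]@t).round(2),'Fr',(f[:2]@u).round(2),'Fz',f[2].round(1),'Tz',s['ft_torque'][2].round(2))
E
python3 -c "
from h import *
st();print(read_state()['qpos'].round(2))"
```

```text
Traceback (most recent call last):
  File "h.py", line 17, in st
    print('t',s['t'].round(2),'theta',round(ph-2.4916,3),'tooltheta',round((np.arctan2(-yv[1],-yv[0])%(2*np.pi))-2.4916,3),'r',np.hypot(*v).round(4),'z',s['tcp_pos'][2].round(4),'Ft',(f[:2]@t).round(2),'Fr',(f[:2]@u).round(2),'Fz',f[2].round(1),'Tz',s['ft_torque'][2].round(2))
              ^^^^^^^^^^^^
AttributeError: 'float' object has no attribute 'round'
```

>>> drive_tool(
  delta_pos=[
    [-0.031,0.001,0.003],
    [-0.031,0.001,0.003],
    [-0.031,0.001,0.003],
  ],
  delta_rot=[
    [0,0,-0.038],
    [0,0,-0.038],
    [0,0,-0.038],
  ],
  hand=[0,0,0],
)

```text
t: 5.8
tcp_pos: [0.4945, -0.0487, 0.1506]
orientation: [-2.518, -1.876, 0.001]
ft_force: [-4.8, 7.7, 2.6]
opening: 0.0162
grasp_force: 65.5
```

>>> drive_tool(
  delta_pos=[
    [-0.016,0,0],
    [-0.016,0,0],
    [-0.016,0,0],
  ],
  delta_rot=[
    [0,0,-0.019],
    [0,0,-0.019],
    [0,0,-0.019],
  ],
  hand=[0,0,0],
)

```text
t: 6.05
tcp_pos: [0.4933, -0.0524, 0.1506]
orientation: [-2.49, -1.913, 0.001]
ft_force: [-3.8, 7.2, 2.4]
opening: 0.0164
grasp_force: 65.5
```

>>> drive_tool(
  delta_pos=[
    [-0.016,0,0],
    [-0.016,0,0],
    [-0.016,0,0],
  ],
  delta_rot=[
    [0,0,-0.019],
    [0,0,-0.019],
    [0,0,-0.019],
  ],
  hand=[0,0,0],
)

```text
t: 6.3
tcp_pos: [0.4923, -0.0561, 0.1506]
orientation: [-2.461, -1.95, 0.001]
ft_force: [-4.1, 8.2, 2.2]
opening: 0.0167
grasp_force: 65.5
```

>>> drive_tool(
  delta_pos=[
    [-0.016,0,0],
    [-0.016,0,0],
    [-0.016,0,0],
  ],
  delta_rot=[
    [0,0,-0.019],
    [0,0,-0.019],
    [0,0,-0.019],
  ],
  hand=[0,0,0],
)

```text
t: 6.55
tcp_pos: [0.4914, -0.0601, 0.1506]
orientation: [-2.432, -1.987, 0.001]
ft_force: [-4.8, 7.1, 3.0]
opening: 0.0163
grasp_force: 65.5
```

>>> drive_tool(
  delta_pos=[
    [-0.016,0,0],
    [-0.016,0,0],
    [-0.016,0,0],
  ],
  delta_rot=[
    [0,0,-0.019],
    [0,0,-0.019],
    [0,0,-0.019],
  ],
  hand=[0,0,0],
)

```text
t: 6.8
tcp_pos: [0.4906, -0.0642, 0.1506]
orientation: [-2.402, -2.023, 0.001]
ft_force: [-4.1, 6.3, 3.3]
opening: 0.0166
grasp_force: 65.5
```

>>> drive_tool(
  delta_pos=[
    [-0.016,0,0],
    [-0.016,0,0],
    [-0.016,0,0],
  ],
  delta_rot=[
    [0,0,-0.019],
    [0,0,-0.019],
    [0,0,-0.019],
  ],
  hand=[0,0,0],
)

```text
t: 7.05
tcp_pos: [0.4898, -0.0684, 0.1506]
orientation: [-2.372, -2.058, 0.001]
ft_force: [-4.2, 4.6, 2.5]
opening: 0.0163
grasp_force: 65.5
```

```bash
sed -i "s/s\['t'\].round(2)/round(s['t'],2)/" h.py; python3 -c "
from h import *
st();print(np.round(read_state()['qpos'],2))"
```

```text
t 7.05 theta 0.516 tooltheta 0.509 r 0.1313 z 0.1506 Ft -4.0 Fr 4.78 Fz 2.5 Tz 0.06
[ 0.05  0.56 -0.05  2.06  0.05  0.53 -0.17]
```

>>> drive_tool(
  delta_pos=[
    [-0.016,0,0],
    [-0.016,0,0],
    [-0.016,0,0],
  ],
  delta_rot=[
    [0,0,-0.019],
    [0,0,-0.019],
    [0,0,-0.019],
  ],
  hand=[0,0,0],
)

```text
t: 7.3
tcp_pos: [0.4893, -0.0719, 0.1506]
orientation: [-2.34, -2.093, 0.001]
ft_force: [-4.0, 8.4, 3.1]
opening: 0.0164
grasp_force: 65.5
```

>>> drive_tool(
  delta_pos=[
    [-0.016,0,0],
    [-0.016,0,0],
    [-0.016,0,0],
  ],
  delta_rot=[
    [0,0,-0.019],
    [0,0,-0.019],
    [0,0,-0.019],
  ],
  hand=[0,0,0],
)

```text
t: 7.55
tcp_pos: [0.4889, -0.0758, 0.1505]
orientation: [-2.308, -2.128, 0.0]
ft_force: [-3.8, 8.9, 2.5]
opening: 0.0166
grasp_force: 65.5
```

>>> drive_tool(
  delta_pos=[
    [-0.016,0,0],
    [-0.016,0,0],
    [-0.016,0,0],
  ],
  delta_rot=[
    [0,0,-0.019],
    [0,0,-0.019],
    [0,0,-0.019],
  ],
  hand=[0,0,0],
)

```text
t: 7.8
tcp_pos: [0.4886, -0.0799, 0.1506]
orientation: [-2.277, -2.162, 0.001]
ft_force: [-4.4, 8.1, 3.5]
opening: 0.0167
grasp_force: 65.5
```

>>> drive_tool(
  delta_pos=[
    [-0.016,0,0],
    [-0.016,0,0],
    [-0.016,0,0],
  ],
  delta_rot=[
    [0,0,-0.019],
    [0,0,-0.019],
    [0,0,-0.019],
  ],
  hand=[0,0,0],
)

```text
t: 8.05
tcp_pos: [0.4884, -0.0841, 0.1506]
orientation: [-2.244, -2.196, 0.001]
ft_force: [-3.6, 6.7, 2.5]
opening: 0.0164
grasp_force: 65.5
```

>>> drive_tool(
  delta_pos=[
    [-0.016,0,0],
    [-0.016,0,0],
    [-0.016,0,0],
  ],
  delta_rot=[
    [0,0,-0.019],
    [0,0,-0.019],
    [0,0,-0.019],
  ],
  hand=[0,0,0],
)

```text
t: 8.3
tcp_pos: [0.4884, -0.0883, 0.1506]
orientation: [-2.212, -2.229, 0.001]
ft_force: [-3.9, 4.8, 1.3]
opening: 0.0165
grasp_force: 65.4
```

>>> drive_tool(
  delta_pos=[
    [-0.016,0,0],
    [-0.016,0,0],
    [-0.016,0,0],
  ],
  delta_rot=[
    [0,0,-0.019],
    [0,0,-0.019],
    [0,0,-0.019],
  ],
  hand=[0,0,0],
)

```text
t: 8.55
tcp_pos: [0.4884, -0.0918, 0.1505]
orientation: [-2.177, -2.262, 0.0]
ft_force: [-3.8, 8.1, 4.1]
opening: 0.0164
grasp_force: 65.5
```

```bash
python3 -c "
from h import *
st()"
```

```text
t 8.55 theta 0.694 tooltheta 0.688 r 0.1317 z 0.1505 Ft -8.22 Fr 3.44 Fz 4.1 Tz 0.04
```

>>> drive_tool(
  delta_pos=[
    [-0.016,0,0],
    [-0.016,0,0],
    [-0.016,0,0],
  ],
  delta_rot=[
    [0,0,-0.019],
    [0,0,-0.019],
    [0,0,-0.019],
  ],
  hand=[0,0,0],
)

```text
t: 8.8
tcp_pos: [0.4886, -0.0957, 0.1506]
orientation: [-2.143, -2.295, 0.0]
ft_force: [-4.9, 9.6, 3.4]
opening: 0.0165
grasp_force: 65.5
```

>>> drive_tool(
  delta_pos=[
    [-0.016,0,0],
    [-0.016,0,0],
    [-0.016,0,0],
  ],
  delta_rot=[
    [0,0,-0.019],
    [0,0,-0.019],
    [0,0,-0.019],
  ],
  hand=[0,0,0],
)

```text
t: 9.05
tcp_pos: [0.4889, -0.0998, 0.1506]
orientation: [-2.109, -2.326, 0.0]
ft_force: [-3.8, 8.3, 3.4]
opening: 0.0163
grasp_force: 65.5
```

>>> drive_tool(
  delta_pos=[
    [-0.016,0,0],
    [-0.016,0,0],
    [-0.016,0,0],
  ],
  delta_rot=[
    [0,0,-0.019],
    [0,0,-0.019],
    [0,0,-0.019],
  ],
  hand=[0,0,0],
)

```text
t: 9.3
tcp_pos: [0.4893, -0.104, 0.1505]
orientation: [-2.074, -2.358, 0.0]
ft_force: [-3.2, 6.7, 1.9]
opening: 0.0167
grasp_force: 65.4
```

>>> drive_tool(
  delta_pos=[
    [-0.016,0,0],
    [-0.016,0,0],
    [-0.016,0,0],
  ],
  delta_rot=[
    [0,0,-0.019],
    [0,0,-0.019],
    [0,0,-0.019],
  ],
  hand=[0,0,0],
)

```text
t: 9.55
tcp_pos: [0.4899, -0.1081, 0.1506]
orientation: [-2.039, -2.389, 0.0]
ft_force: [-2.4, 5.5, 0.8]
opening: 0.0165
grasp_force: 65.3
```

```bash
python3 -c "
from h import *
st()"
```

```text
t 9.55 theta 0.819 tooltheta 0.807 r 0.132 z 0.1506 Ft -5.83 Fr 1.43 Fz 0.8 Tz 0.25
```

>>> drive_tool(
  delta_pos=[
    [-0.014,0,0],
    [-0.014,0,0],
    [-0.014,0,0],
    [-0.014,0,0],
  ],
  delta_rot=[
    [0,0,-0.018],
    [0,0,-0.018],
    [0,0,-0.018],
    [0,0,-0.018],
  ],
  hand=[0,0,0,0],
)

```text
t: 9.88
tcp_pos: [0.4904, -0.111, 0.1506]
orientation: [-2.005, -2.417, -0.0]
ft_force: [-3.1, 9.9, 2.6]
opening: 0.0168
grasp_force: 65.5
```

Run:
```python
from h import *
st()
a=read_camera('side')[150:350,150:450,::-1];b=read_camera('scene')[150:350,150:450,::-1]
cv2.imwrite('pics/end.png',cv2.resize(np.hstack([a,b]),(800,267),interpolation=cv2.INTER_CUBIC));st()
w=read_camera('wrist')[:,:,::-1];cv2.imwrite('pics/w4.png',w)
```

```text
t 9.88 theta 0.841 tooltheta 0.836 r 0.132 z 0.1506 Ft -10.3 Fr 1.2 Fz 2.6 Tz 0.06
t 9.98 theta 0.841 tooltheta 0.836 r 0.132 z 0.1506 Ft -9.93 Fr 2.93 Fz 2.7 Tz 0.07
```

View pics/w4.png

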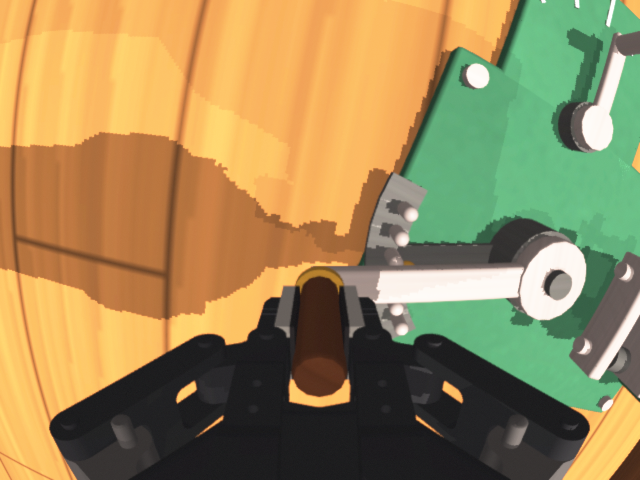

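View pics/end.png

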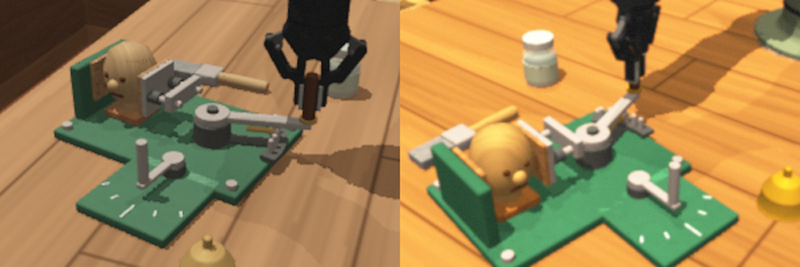

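The wrist view shows three quadrant pins behind the arm, at (411,214), (401,238) and (393,258), with the rest under or ahead of it. The handle is gripped at (320,340). The tension lever still points at its long mark, and the jar, brush and helmet have not moved. The push force fell and rose again three times, so I'm handing in.

```bash
python3 -c "
from plant import *
print(hand_in())"
```

```text
the job is handed in; nothing more can be done
None
```

I've handed the job in: the tension lever is at its long middle mark (within about 0.02 rad), and the gripper is holding the press lever in the third notch (about 0.84 rad, three clicks felt). The jar, brush and helmet were not touched.

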